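# Hook out the stock tray with the tray puller

### The job

The tray puller has been stowed the wrong way round, handle first, in one of the two narrow bays under the low bench shelf. Draw it out, lay it flat on the open desk with its hook end towards the shelf and let go; then take it by its wooden handle, reach in under the shelf, drop the hook behind the front lip of the stock tray and draw the tray out until it comes up against its stop. Finally put the puller back in the same bay the right way round, lying flat, hook first and with at least half of its handle sticking out at the front; keep your hand off the shelf and the tray throughout, and leave the screwdriver, the tape dispenser and the ribbon spools where they are.

Things in the scene. Friction and masses are not known exactly. Their poses are not given: they have to be found in the camera images.
- puller_handle (a point): Tray puller (180 mm long, about 0.16 kg): middle of its dark wooden handle, 18 mm above its underside. x runs along the puller towards the hook, z is up when it lies on the desk. Handle 28 mm wide (y), 36 mm high, from 40 mm behind this point to 42 mm in front. At first it is in the left or right bay, over half of it sticking out, hook towards the robot
- puller_bar (a point): Tray puller: middle of the free length of its flat steel bar, 90 mm in front of and 8 mm above puller_handle, same axes. The bar is 24 mm wide (y) and 5 mm thick, lies 23 mm clear of the desk and runs from 48 mm behind this point to the hook, 47 mm in front
- puller_hook (a point): Tray puller: middle of the lower edge of its hook, 137.5 mm in front of and 18 mm below puller_handle, same axes. The hook is the bar's end bent straight down: a plate 24 mm wide, 5 mm thick, reaching 23 mm below the bar, level with the handle's underside
- shelf_unit: Low plywood bench shelf, fixed, 320 deep (x) x 320 wide (y) mm; origin on the desk below the middle of its front edge, x pointing in under the shelf, z up. 100 mm clear below the board, which is 18 mm thick and carries jars, a spray can and a box. Below it the tray in the middle and a tool bay 60 mm wide either side, centred at y = +118 and -118 mm; uprights 12 mm
- tray (a joint): Grey stock tray on runners in the middle of the shelf: how far it is drawn out, m; 0 is fully back (lip 120 mm behind the shelf's front edge), 0.175 is against its front stop. It slides along -x of the shelf, rubs with about 3 N and stays where it is left
- tray_lip (a point): Middle of the top of the tray's front lip, same axes as the shelf; moves with the tray. Lip 144 mm wide, 4 mm thick, its top 34 mm above the desk; the tray's floor is 9 mm above the desk. Between 2 mm and 60 mm behind this point the tray is empty; a packet with two flat tins on it lies farther back, up to 48 mm high
- screwdriver: Bystander: screwdriver lying in the other bay, 194 mm long, red handle (28 mm thick) sticking out towards the robot; origin at its middle, underneath
- tape_dispenser: Bystander: black desk tape dispenser, 158 x 60 x 76 mm, on the desk to the right; origin under its centre. To its right and behind it stands a big fixed carton, 406 mm high, its left corner about 60 mm right of the robot's centre line at 0.72 m ahead; on the far left, from 0.45 m off the centre line, stands a tall fixed hutch
- ribbon_gold: Bystander: spool of gold ribbon, 60 mm across, 75 mm high, standing on the desk to the right; origin under its centre
- ribbon_teal: Bystander: slim spool of teal ribbon, 44 mm across, 90 mm high, standing on the desk to the right; origin under its centre
There are look-alikes about, which are no part of the job. There is more than one size of the part that bears puller_handle; the job needs the larger.

How it is judged:
By the outcome, as a careful person would: the job done as asked, in the order asked, and still so for the second after the job is handed in, with the robot touching nothing.
It also fails if it takes over 61 s, if anything falls off the work surface, if the arm or the gripper's body presses on something with over 40 N, if the wrist force passes 120 N, or if a joint passes its speed limit or range.

### The arm

A 7-joint arm with a two-finger parallel gripper is mounted at the origin on a cart in front of the work surface, level with it; the furniture and walls round the work are solid. World frame = base frame: x ahead of the robot, y to its left, z up, the work surface at z = 0. Lengths are in m, angles in rad, forces in N, time in s.
With the tool pointing down it reaches from about 0.35 to 0.9 m from the base axis. Payload 8.1 kg.
Tool frame: the origin (TCP) lies at the very end of the fingers, on their centre line; the grasp point (between the pads) lies 19 mm behind it (hold_point_z is the distance from the TCP to the grasp point, in m); z points along the fingers, y is the line along which they close (so a half turn about z gives the same grasp; the last joint's range is limited). The gripper opens to 85 mm and grips with 20 to 120 N. Pads are 22 mm wide; open, the fingers measure 114 mm over their backs; the gripper's body (76 mm by 85 mm) begins 54 mm behind the grasp point. The pads swing forward as they close: fully open they stand 13 mm farther back than shut.
Start: joints at [1.241, 0.434, 0.025, 1.573, -0.012, 1.134, -0.075], TCP at [0.141, -0.609, 0.231] pointing down, gripper open.
Joint ranges: [-2.62, 2.62], [-0.44, 2.09], [-1.27, 1.32], [0.08, 2.57], [-1.32, 4.46], [0.12, 2], [-2.74, 2.74]. Speed limits (rad/s): [2.22, 2.22, 3.01, 3.01, 3.14, 3.14, 3.14].

### API

Orientations are given as a unit quaternion [x, y, z, w].
In Python, from plant import observe, read_camera, sign_off, hold_point_z gives the robot as it stands. The module is installed in compiled form; this text tells all that it offers.
- The arm moves only by the tool jog_arm, never from a script. Its argument "plan" is text: rows parted by semicolons, each of 7 numbers parted by spaces: the opening in per cent of the stroke, from 0 (shut) to 100 (fully open), then the shift along the tool's x, y, z in units of 50 mm (1.0 is 50 mm), then the turn, a rotation vector about the tool's x, y, z in units of 90 degrees (1.0 is 90 degrees). In form: claw tx ty tz rx ry rz; .... A call has exactly 8 rows; each row shifts and turns the commanded pose from where the row before left it, along the tool's axes as they then stand; what a row does not reach is not made up. A row lasts 1/10 s, in which the tool goes at most 50 mm and 8.59 degrees, less where a joint would pass 70% of its speed; a pose out of reach is approached as far as the arm can. A call with a number of a shift or a turn outside -1 to 1 is refused whole. A call with a gripper value outside its range is refused whole. The fingers move at their own pace and stop on an object; "grip_force" is the grip in N (left out, the last holds). Time passes only in rows, so rows that do not move let the fingers close, or fill a call up. It gives the time, the measured TCP pose, the force, the opening and the grip force at its end, in the units of the state.
- observe(): the state, without advancing time (a new reading comes with each control period).
- read_camera(name): name is "scene" or "top"; returns a dict with "img" (480x640x3 uint8, red, green, blue), "z_map" (480x640 float32, m along the optical axis (not along the pixel's ray), 0 where there is no reading), "fx", "fy", "cx", "cy" (pixels), "R" (3x3) and "t" (3): a world point X has camera coordinates R X + t. Camera axes: x right, y down, z forward; pixel columns grow to the right and rows downward; lengths in m; the calibration is good to about 2 mm. A picture is of the moment at which its call begins.
- sign_off(): hands the job in; it is judged then, once.
The state is a dict: "t": time; "joint_positions": joint angles; "joint_velocities": joint speeds; "effort": joint torques, N m; "tool_pos": TCP position; "orientation": TCP orientation; "wrist_force": force on the tool from outside, world axes, zero at the start; "ft_torque": the same for the moment, N m; "finger_gap": finger opening in m; "grip_force": force on a finger pad.
Only numpy, scipy, OpenCV 4.12 (cv2) and the standard library are available. Lean on these libraries where they do the work, as an engineer would, in place of code of your own. Each camera call takes 0.05 s, during which the arm holds its last target. There are 200 camera calls.

## Working session

There is one attempt and no reset: what is moved stays moved. The work goes in short steps, Python scripts to look and compute and a tool call to move; the robot and the scene stay as the last step left them, time stands still between calls to the robot, and variables do not carry over. Pictures are saved under pics/ and viewed, at most 10 in all, crops included, and the job is handed in when it is done.

Besides the shell and the picture viewer there is one more tool, called after ">>>" as name(argument=value, ...) on one line, values as JSON. jog_arm: Moves the arm, as the interface text tells. Shifts and turns lie within -1 to 1; 1 stands for 50 mm of shift or 90 degrees of turn. Its arguments: {"type":"object","properties":{"plan":{"type":"string"},"grip_force":{"type":"number"}},"required":["plan"]}

```bash
mkdir -p pics
cat > h.py <<'E'
import numpy as np, cv2
from plant import observe, read_camera, sign_off, hold_point_z
from scipy.spatial.transform import Rotation as Ro
def cam(n,save=None):
    c=read_camera(n)
    if save: cv2.imwrite('pics/'+save+'.png',c['img'][:,:,::-1])
    return c
def world(c):
    z=c['z_map'];v,u=np.mgrid[:480,:640]
    P=np.stack([(u-c['cx'])/c['fx']*z,(v-c['cy'])/c['fy']*z,z],-1)
    return (P-np.array(c['t']))@np.array(c['R'])
E
python3 - <<'E'
from h import *
for n in('scene','top'):
    c=cam(n,n+'0');np.savez(n+'0.npz',**c);R=np.array(c['R']);print(n,-R.T@c['t'],R.round(2).tolist(),c['fx'])
s=observe();print(s);print(hold_point_z)
E
```

```text
scene [-0.10533153  0.23216383  1.043493  ] [[-0.29, -0.96, 0.01], [-0.8, 0.23, -0.56], [0.53, -0.17, -0.83]] 460.1992230694173
top [-0.2604164  -0.00759824  1.56689567] [[0.06, -1.0, 0.01], [-0.89, -0.06, -0.45], [0.45, 0.02, -0.89]] 557.0118844995937
{'t': 0.1, 'joint_positions': array([ 1.24141804,  0.43520118,  0.02498622,  1.57400758, -0.01160885,
        1.13400023, -0.0751007 ]), 'joint_velocities': array([-1.21183273e-03, -1.55529839e-03,  6.92385264e-05, -3.43146368e-03,
       -6.23715923e-04, -1.82701964e-04, -1.75180027e-03]), 'effort': array([ 3.76698139e-03, -6.71751380e+01,  1.02858301e+00, -3.16902459e+01,
        1.58499728e-02,  7.15277478e-03, -7.84723369e-06]), 'tool_pos': array([ 0.14036618, -0.60856545,  0.23057428]), 'orientation': array([ 9.93582894e-01,  1.13103900e-01, -1.48329241e-04, -7.20467230e-04]), 'wrist_force': array([-0.84247415,  0.23375522,  0.13903999]), 'ft_torque': array([-0.00906804, -0.00312509, -0.03430002]), 'grip_force': 0.0, 'finger_gap': 0.08529976027522601}
0.0187
```

View pics/scene0.png

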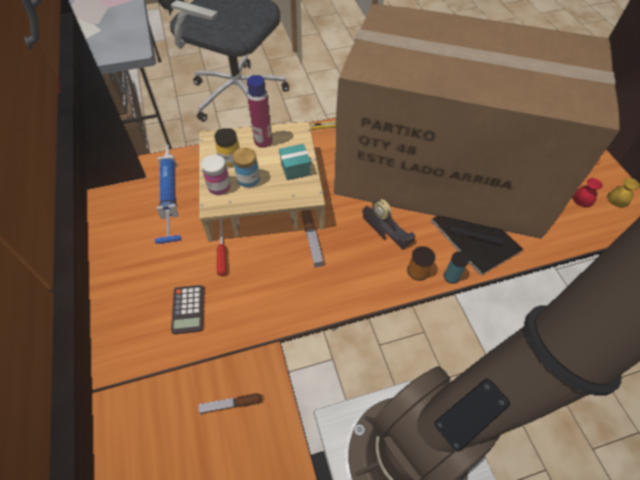

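View pics/top0.png

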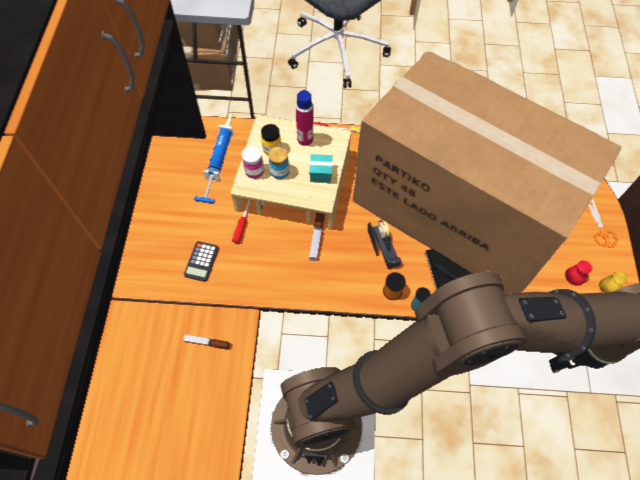

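The scene view shows the puller in the right bay, with its bar and hook sticking out at about (316,245). The screwdriver is in the left bay at (221,258). The small puller at (230,404) is a look-alike.

Run:
```python
from h import *
for n in('top','scene'):
    c=dict(np.load(n+'0.npz'));W=world(c);z=W[...,2]
    m=((z>.108)&(z<.128)).astype(np.uint8)
    m[:, 355:]=0
    if n=='scene': m[:,:190]=0
    k,l,st,ce=cv2.connectedComponentsWithStats(m);i=1+st[1:,4].argmax()
    p=W[l==i];r=cv2.minAreaRect(p[:,:2].astype(np.float32));print(n,'board',len(p),r,np.median(p[:,2]),cv2.boxPoints(r).round(4).tolist())
    # puller protruding
    b=(slice(205,265),slice(300,335)) if n=='top' else (slice(215,270),slice(300,330))
    w=W[b].reshape(-1,3);s=(w[:,2]>.015)&(w[:,2]<.045);q=w[s]
    r=cv2.minAreaRect(q[:,:2].astype(np.float32));print('puller',len(q),r,np.percentile(q[:,2],[5,50,95]),cv2.boxPoints(r).round(4).tolist())
    img=c['img'][b[0],b[1]][:,:,::-1];cv2.imwrite(f'pics/crop_{n}.png',cv2.resize(img,None,fx=8,fy=8,interpolation=cv2.INTER_CUBIC))
    print(np.median(W[270:300,260:300,2]))
    np.set_printoptions(precision=3,suppress=True)
    vv,uu=np.nonzero(s.reshape(img.shape[:2]))
    for v in range(0,img.shape[0],3):
        g=q[vv==v]
        if len(g):print(v+b[0].start,len(g),g.mean(0),np.ptp(g[:,1]))
```

```text
top board 5815 ((0.7868988513946533, 0.13002827763557434), (0.3210769593715668, 0.3285045623779297), 81.71585083007812) 0.11578158185349466 [[0.6011999845504761, -0.005200000014156103], [0.9262999892234802, -0.05249999836087227], [0.972599983215332, 0.2651999890804291], [0.6474999785423279, 0.3125999867916107]]
puller 427 ((0.5772112607955933, 0.04135895520448685), (0.08421047031879425, 0.1688520461320877), 81.98330688476562) [0.01954839 0.02802684 0.03788375] [[0.4876999855041504, 0.01140000019222498], [0.6549000144004822, -0.01209999993443489], [0.666700005531311, 0.07129999995231628], [0.49950000643730164, 0.09480000287294388]]
-0.00011096427096531003
211 1 [0.648 0.062 0.044] 0.0
214 11 [0.649 0.031 0.028] 0.07397257610311546
217 14 [0.634 0.04  0.033] 0.08236295784348736
220 12 [0.625 0.043 0.029] 0.051101570889635475
223 14 [0.614 0.021 0.032] 0.05373292201368671
226 11 [0.605 0.025 0.027] 0.05058137335831409
229 8 [0.594 0.037 0.026] 0.02191964332289565
232 7 [0.582 0.038 0.028] 0.018984041016771334
235 8 [0.572 0.039 0.028] 0.02202877341253384
238 7 [0.561 0.04  0.027] 0.0188
[... 1073 characters left out ...]
21 17 [0.623 0.024 0.034] 0.05227682107736197
224 16 [0.616 0.025 0.03 ] 0.05496794644126099
227 10 [0.607 0.037 0.032] 0.02365482554032224
230 10 [0.599 0.037 0.029] 0.022385488337338083
233 9 [0.59  0.038 0.028] 0.021123864262628446
236 9 [0.58  0.038 0.028] 0.02089750096797428
239 9 [0.569 0.039 0.028] 0.02036254158898129
242 10 [0.559 0.04  0.028] 0.023398125201368906
245 9 [0.549 0.042 0.029] 0.02061440092166512
248 9 [0.541 0.041 0.027] 0.02008357939583861
251 9 [0.53  0.042 0.028] 0.02003078865840635
254 10 [0.52  0.043 0.028] 0.02246568549287835
257 9 [0.511 0.045 0.029] 0.020337169074942804
260 9 [0.502 0.045 0.028] 0.019903163213499456
263 9 [0.498 0.046 0.02 ] 0.020890742741056186
```

```bash
cat >> h.py <<'E'
np.set_printoptions(precision=4,suppress=True)
O=np.array([.628,.153,0]);SY=-8.3
S=Ro.from_euler('z',SY,degrees=True)
def sh(p): return S.inv().apply(np.asarray(p)-O)      # world->shelf
def wo(p): return O+S.apply(p)
def tool(yaw,tilt=0):   # yaw of tool x (deg); tilt: world-space lean so the tool z points towards shelf +x
    return Ro.from_euler('y',-tilt,degrees=True) if 0 else S*Ro.from_euler('y',-tilt,degrees=True)*S.inv()*Ro.from_euler('z',yaw,degrees=True)*Ro.from_euler('x',180,degrees=True)
def go(p,R,n=8,p0=None,R0=None):   # rows: shift/turn per row (constant) from p0,R0 to p,R
    s=observe();p0=s['tool_pos'] if p0 is None else p0;R0=Ro.from_quat(s['orientation']) if R0 is None else R0
    rv=(R0.inv()*R).as_rotvec()/n;d=(np.asarray(p)-p0)
    # per-row shifts along then-standing axes
    out=[]
    for k in range(n):
        Rk=R0*Ro.from_rotvec(rv*k);out.append(np.r_[Rk.inv().apply(d/n)/.05,rv/(np.pi/2)])
    out=np.array(out);print('mm/row',np.linalg.norm(d)/n*1e3,'deg/row',np.degrees(np.linalg.norm(rv)))
    print(out.round(3) if np.ptp(out,0).max()>.02 else out.mean(0).round(3))
E
python3 - <<'E'
from h import *
c=dict(np.load('top0.npz'));W=world(c)
for nm,px in dict(carton1=(360,190),carton2=(520,285),disp_a=(372,235),disp_b=(392,262),deskedge=(200,298),deskedge2=(330,308),calc=(205,260),spool=(395,280),scrH=(238,240),scr2=(246,215)).items():print(nm,W[px[1],px[0]],sh(W[px[1],px[0]]))
c=dict(np.load('scene0.npz'));W=world(c);m=(W[...,2]>.05)&(W[...,2]<.35)&(W[...,0]>.3)&(W[...,0]<1)&(W[...,1]<-.02)&(W[...,1]>-.4)
p=W[m];print('carton/disp near pts',p[np.argsort(np.hypot(p[:,0],p[:,1]))[:400:60]])
print('bayR',wo([0,-.118,0]),'lip',wo([.12,0,0]))
go([.5,.045,.2],tool(-4.7),16)
E
```

```text
carton1 [ 0.7118 -0.0892  0.0843] [ 0.1179 -0.2276  0.0843]
carton2 [ 0.4117 -0.5589  0.0959] [-0.1113 -0.7357  0.0959]
disp_a [ 0.5782 -0.1343  0.0376] [-0.0078 -0.2915  0.0376]
disp_b [ 0.4855 -0.1964  0.044 ] [-0.0905 -0.3663  0.044 ]
deskedge [0.3445 0.3744 0.0063] [-0.3125  0.1782  0.0063]
deskedge2 [ 0.3432 -0.0169 -0.0051] [-0.2573 -0.2092 -0.0051]
calc [0.4684 0.3778 0.0123] [-0.1904  0.1994  0.0123]
spool [ 0.4147 -0.2022  0.07  ] [-0.1598 -0.3823  0.07  ]
scrH [0.5421 0.2841 0.0179] [-0.104   0.1174  0.0179]
scr2 [0.6422 0.2728 0.004 ] [-0.0032  0.1206  0.004 ]
carton/disp near pts [[ 0.3821 -0.1946  0.076 ]
 [ 0.3883 -0.1963  0.0557]
 [ 0.392  -0.2017  0.0761]
 [ 0.3923 -0.2098  0.0766]
 [ 0.3531 -0.2744  0.0705]
 [ 0.3645 -0.2634  0.0907]
 [ 0.3601 -0.2741  0.0926]]
bayR [0.611  0.0362 0.    ] lip [0.7467 0.1357 0.    ]
mm/row 46.662814317204536 deg/row 1.105546789191677
[[ 0.622 -0.695  0.039 -0.     0.     0.012]
 [ 0.608 -0.707  0.039 -0.     0.     0.012]
 [ 0.594 -0.718  0.039 -0.     0.     0.012]
 [ 0.58  -0.73   0.039 -0.     0.     0.012]
 [ 0.566 -0.741  0.039 -0.     0.     0.012]
 [ 0.552 -0.752  0.039 -0.     0.     0.012]
 [ 0.537 -0.762  0.039 -0.     0.     0.012]
 [ 0.522 -0.772  0.039 -0.     0.     0.012]
 [ 0.507 -0.782  0.039 -0.     0.     0.012]
 [ 0.492 -0.792  0.039 -0.     0.     0.012]
 [ 0.477 -0.801  0.039 -0.     0.     0.012]
 [ 0.461 -0.81   0.039 -0.     0.     0.012]
 [ 0.446 -0.819  0.038 -0.     0.     0.012]
 [ 0.43  -0.828  0.038 -0.     0.     0.012]
 [ 0.414 -0.836  0.038 -0.     0.     0.012]
 [ 0.397 -0.844  0.038 -0.     0.     0.012]]
```

>>> jog_arm(plan="60 .62 -.7 .0 0 0 .012;60 .61 -.71 .0 0 0 .012;60 .59 -.72 .0 0 0 .012;60 .58 -.73 .0 0 0 .012;60 .57 -.74 .0 0 0 .012;60 .55 -.75 .0 0 0 .012;60 .54 -.76 .0 0 0 .012;60 .52 -.77 .0 0 0 .012", grip_force=60)

```text
t: 0.9
tool_pos: [0.3201, -0.28, 0.2313]
orientation: [0.999, 0.038, -0.0, 0.0]
wrist_force: [1.3, 0.3, 0.5]
finger_gap: 0.0514
grip_force: 0.0
```

>>> jog_arm(plan="60 .5 -.78 .04 0 0 .012;60 .49 -.79 .04 0 0 .012;60 .48 -.8 .04 0 0 .012;60 .46 -.81 .04 0 0 .012;60 .45 -.82 .04 0 0 .012;60 .43 -.83 .04 0 0 .012;60 .41 -.84 .04 0 0 .012;60 0 0 0 0 0 0")

```text
t: 1.7
tool_pos: [0.4772, 0.0115, 0.2172]
orientation: [1.0, -0.024, 0.001, -0.002]
wrist_force: [-1.4, -1.2, 0.2]
finger_gap: 0.0512
grip_force: 0.0
```

Run:
```python
from h import *
s=observe();print(s['tool_pos'],s['joint_positions'])
go([.543,.0415,.1],tool(-4.7),6)
```

```text
[0.4772 0.0115 0.2172] [ 0.2122  0.2433 -0.4151  1.9145  0.1117  1.0047 -1.8709]
mm/row 22.950888669537168 deg/row 0.3240659671743881
[ 0.213 -0.113  0.391 -0.    -0.     0.004]
```

>>> jog_arm(plan="60 .21 -.12 .39 0 0 .004;60 .21 -.12 .39 0 0 .004;60 .21 -.12 .39 0 0 .004;60 .21 -.12 .39 0 0 .004;60 .21 -.12 .39 0 0 .004;60 .21 -.11 .39 0 0 .004;60 0 0 0 0 0 0;60 0 0 0 0 0 0")

```text
t: 2.5
tool_pos: [0.5399, 0.0354, 0.1001]
orientation: [0.999, -0.047, -0.001, 0.0]
wrist_force: [0.5, 0.5, -0.4]
finger_gap: 0.0512
grip_force: 0.0
```

Run:
```python
from h import *
s=observe();print(s['tool_pos'],s['joint_positions'])
go([.543,.0415,.009],tool(-4.7),5)
c=cam('scene','s1');i=c['img'][140:340,180:440][:,:,::-1];cv2.imwrite('pics/s1c.png',cv2.resize(i,None,fx=3,fy=3))
```

```text
[0.5399 0.0354 0.1001] [ 0.101   0.4794 -0.3591  1.9025  0.2277  0.8009 -2.0449]
mm/row 18.272931927576003 deg/row 0.1320882931470991
[ 0.01  -0.025  0.364  0.     0.    -0.001]
```

View pics/s1c.png

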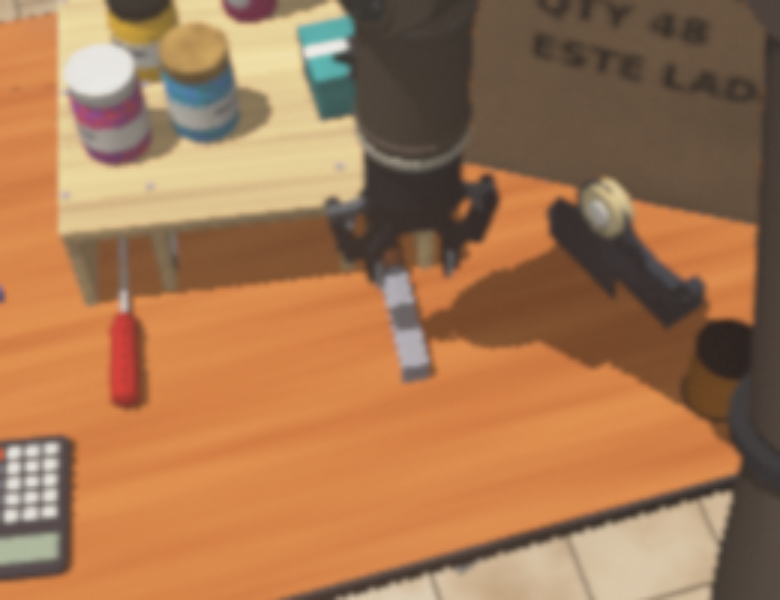

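The picture shows the open fingers straddling the bar at about crop (400,270), clear of the shelf front.

>>> jog_arm(plan="60 .03 -.05 .36 0 0 0;60 .03 -.04 .36 0 0 0;60 0 -.02 .36 0 0 0;60 0 0 .36 0 0 0;60 0 0 .36 0 0 0;60 0 0 0 0 0 0;10 0 0 0 0 0 0;10 0 0 0 0 0 0")

```text
t: 3.35
tool_pos: [0.5449, 0.041, 0.0118]
orientation: [0.999, -0.047, 0.001, -0.0]
wrist_force: [-2.1, 0.2, 15.7]
finger_gap: 0.0235
grip_force: 27.8
```

>>> jog_arm(plan="10 0 0 0 0 0 0;10 0 0 0 0 0 0;10 0 0 0 0 0 0;10 0 0 -.08 0 0 0;10 -.1 0 -.1 0 0 0;10 -.2 0.0 0 0 0 0;10 -.2 0 0 0 0 0;10 -.2 0 0 0 0 0")

```text
t: 4.15
tool_pos: [0.5078, 0.0443, 0.0192]
orientation: [0.999, -0.047, -0.0, 0.0]
wrist_force: [-0.1, -0.7, -1.8]
finger_gap: 0.0223
grip_force: 58.8
```

Run:
```python
from h import *
s=observe();print(s['tool_pos'],sh(s['tool_pos']),s['finger_gap'],s['wrist_force'],s['joint_positions'])
```

```text
[0.5078 0.0443 0.0192] [-0.1033 -0.1249  0.0192] 0.022283000578019064 [-0.0551 -0.6932 -1.8084] [ 0.04    0.5605 -0.3121  2.0392  0.3     0.5855 -2.1434]
```

>>> jog_arm(plan="10 -.3 -.015 0 0 0 0;10 -.3 -.015 0 0 0 0;10 -.3 -.015 0 0 0 0;10 -.3 -.015 0 0 0 0;10 -.1 0 -.3 0 0 0;10 0 0 -.4 0 0 0;10 0 0 -.4 0 0 0;10 0 0 -.4 0 0 0")

```text
t: 4.95
tool_pos: [0.4436, 0.0533, 0.0948]
orientation: [0.999, -0.047, -0.0, 0.0]
wrist_force: [0.3, -0.6, -2.0]
finger_gap: 0.0222
grip_force: 58.9
```

Run:
```python
from h import *
s=observe();print(s['tool_pos'],sh(s['tool_pos']),s['finger_gap'],s['wrist_force'],s['joint_positions'])
cam('scene','s2')
p=wo([-.115,0,.1]);print(p)
R0=Ro.from_quat(s['orientation'])
go(p,tool(83),12); 
go(p,tool(171.7),12,p,tool(83))
```

```text
[0.4436 0.0533 0.0948] [-0.1681 -0.1253  0.0948] 0.02215217995225744 [ 0.3098 -0.5936 -2.0499] [ 0.0698  0.3636 -0.3845  2.1255  0.2115  0.689  -2.1202]
[0.5142 0.1696 0.1   ]
mm/row 11.239967852398165 deg/row 7.361604118470029
[[ 0.097 -0.203 -0.004  0.    -0.    -0.082]
 [ 0.122 -0.189 -0.004  0.    -0.    -0.082]
 [ 0.145 -0.172 -0.004  0.    -0.    -0.082]
 [ 0.166 -0.152 -0.004  0.    -0.    -0.082]
 [ 0.184 -0.129 -0.004  0.    -0.    -0.082]
 [ 0.199 -0.105 -0.004  0.    -0.    -0.082]
 [ 0.211 -0.078 -0.004  0.    -0.    -0.082]
 [ 0.219 -0.051 -0.004  0.    -0.    -0.082]
 [ 0.224 -0.022 -0.004  0.    -0.    -0.082]
 [ 0.225  0.007 -0.004  0.    -0.    -0.082]
 [ 0.222  0.035 -0.004  0.    -0.    -0.082]
 [ 0.216  0.064 -0.004  0.    -0.    -0.082]]
mm/row 0.0 deg/row 7.391666666666666
[ 0.     0.     0.     0.     0.    -0.082]
```

View pics/s2.png

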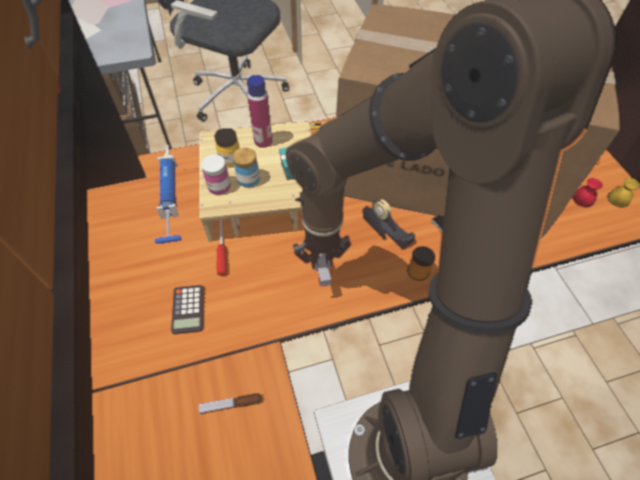

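The puller is held out in front of the shelf, with the hook at about (323,272) and the bays clear. Next I turn it round.

>>> jog_arm(plan="10 .1 -.2 0 0 0 -.082;10 .12 -.19 0 0 0 -.082;10 .14 -.17 0 0 0 -.082;10 .17 -.15 0 0 0 -.082;10 .18 -.13 0 0 0 -.082;10 .2 -.1 0 0 0 -.082;10 .21 -.08 0 0 0 -.082;10 .22 -.05 0 0 0 -.082")

```text
t: 5.8
tool_pos: [0.4901, 0.1303, 0.0938]
orientation: [0.891, 0.454, -0.0, 0.0]
wrist_force: [-1.3, -0.1, -0.4]
finger_gap: 0.0219
grip_force: 58.9
```

>>> jog_arm(plan="10 .22 -.02 0 0 0 -.082;10 .22 0 0 0 0 -.082;10 .22 .03 0 0 0 -.082;10 .22 .06 0 0 0 -.082;10 0 0 0 0 0 -.082;10 0 0 0 0 0 -.082;10 0 0 0 0 0 -.082;10 0 0 0 0 0 -.082")

```text
t: 6.6
tool_pos: [0.512, 0.1687, 0.0937]
orientation: [0.552, 0.834, -0.0, -0.0]
wrist_force: [0.3, -0.1, -1.0]
finger_gap: 0.0223
grip_force: 58.9
```

>>> jog_arm(plan="10 0 0 0 0 0 -.082;10 0 0 0 0 0 -.082;10 0 0 0 0 0 -.082;10 0 0 0 0 0 -.082;10 0 0 0 0 0 -.082;10 0 0 0 0 0 -.082;10 0 0 0 0 0 -.082;10 0 0 0 0 0 -.082")

```text
t: 7.4
tool_pos: [0.5121, 0.1686, 0.0936]
orientation: [0.069, 0.998, -0.0, -0.0]
wrist_force: [-0.2, -0.1, -2.1]
finger_gap: 0.0224
grip_force: 58.9
```

Run:
```python
from h import *
s=observe();print(s['tool_pos'],sh(s['tool_pos']),s['finger_gap'],s['wrist_force'],s['joint_positions'])
go(wo([-.095,0,.06]),tool(171.7),6)
c=cam('scene');W=world(c);p=W.reshape(-1,3);q=sh(p)
m=(q[:,2]>.04)&(q[:,2]<.135)&(np.abs(q[:,1])<.05)&(q[:,0]>-.24)&(q[:,0]<-.02);r=q[m]
print(len(r))
for a in np.arange(-.25,0,.015):
  g=r[(r[:,0]>=a)&(r[:,0]<a+.015)]
  if len(g):print(a.round(3),len(g),g.min(0),g.max(0))
```

```text
[0.5121 0.1686 0.0936] [-0.117  -0.0013  0.0936] 0.022394438920716766 [-0.1981 -0.0923 -2.0537] [ 0.3246  0.7389 -1.1199  1.8762  0.7764  1.0455  0.308 ]
mm/row 6.700076816504819 deg/row 0.06517591871302233
[-0.073  0.004  0.112 -0.    -0.     0.001]
669
-0.25 28 [-0.2397 -0.0163  0.1021] [-0.2351  0.0116  0.1185]
-0.235 68 [-0.2347 -0.0165  0.1038] [-0.2211  0.0107  0.1224]
-0.22 73 [-0.2199 -0.0163  0.1011] [-0.2051  0.0116  0.1204]
-0.205 66 [-0.2049 -0.0158  0.1015] [-0.1901  0.0126  0.1191]
-0.19 52 [-0.19   -0.0145  0.1059] [-0.1751  0.0115  0.1201]
-0.175 52 [-0.1749 -0.0135  0.1032] [-0.1602  0.0101  0.1164]
-0.16 53 [-0.1599 -0.0132  0.1056] [-0.1452  0.0092  0.1127]
-0.145 53 [-0.1448 -0.0143  0.1062] [-0.13    0.0105  0.1349]
-0.13 136 [-0.13   -0.0291  0.0984] [-0.1153  0.0254  0.1349]
-0.115 51 [-0.1149 -0.0115  0.106 ] [-0.1003  0.0109  0.1313]
-0.1 37 [-0.0999 -0.0104  0.1059] [-0.0865  0.0109  0.114 ]
```

>>> jog_arm(plan="10 -.08 .003 .22 0 0 .001;10 -.08 .003 .22 0 0 .001;10 -.08 .003 .22 0 0 .001;10 -.08 .003 .22 0 0 .001;10 -.08 .003 .22 0 0 .001;10 -.08 .003 .22 0 0 .001;10 -.06 .003 .2 0 0 0;10 0 0 .05 0 0 0")

```text
t: 8.25
tool_pos: [0.5397, 0.1655, 0.0143]
orientation: [0.077, 0.997, -0.0, -0.001]
wrist_force: [-0.2, -0.8, -0.7]
finger_gap: 0.0225
grip_force: 58.9
```

>>> jog_arm(plan="10 0 0 .04 0 0 0;10 0 0 .02 0 0 0;60 0 0 0 0 0 0;60 0 0 0 0 0 0;60 0 0 -.2 0 0 0;60 0 0 -.4 0 0 0;60 .1 0 -.5 0 0 0;60 .3 0 -.5 0 0 0")

```text
t: 9.05
tool_pos: [0.5208, 0.169, 0.0945]
orientation: [0.077, 0.997, 0.0, 0.0]
wrist_force: [-0.2, 0.4, -0.1]
finger_gap: 0.0511
grip_force: 0.0
```

Run:
```python
from h import *
s=observe();print(s['tool_pos'],sh(s['tool_pos']),s['finger_gap'],s['wrist_force'],s['joint_positions'])
c=cam('scene','s3');W=world(c);q=sh(W.reshape(-1,3))
m=(q[:,2]>.018)&(q[:,2]<.045)&(np.abs(q[:,1])<.05)&(q[:,0]>-.28)&(q[:,0]<-.01);r=q[m]
for a in np.arange(-.255,0,.015):
  g=r[(r[:,0]>=a)&(r[:,0]<a+.015)]
  if len(g):print(a.round(3),len(g),g.min(0),g.mean(0),g.max(0))
```

```text
[0.5208 0.169  0.0945] [-0.1084  0.0004  0.0945] 0.051124901093373136 [-0.2279  0.443  -0.141 ] [ 0.3202  0.7442 -1.1118  1.857   0.7748  1.0514  0.3054]
-0.225 74 [-0.2235 -0.0132  0.018 ] [-0.2169  0.0009  0.0297] [-0.2101  0.0143  0.0375]
-0.21 63 [-0.2098 -0.014   0.0201] [-0.2027 -0.0005  0.0337] [-0.196   0.0132  0.0377]
-0.195 60 [-0.195  -0.0134  0.02  ] [-0.1877  0.0006  0.0336] [-0.18    0.0146  0.0406]
-0.18 61 [-0.1797 -0.0129  0.0227] [-0.1727  0.0002  0.034 ] [-0.1654  0.0151  0.0388]
-0.165 45 [-0.1648 -0.0134  0.0214] [-0.1593  0.0008  0.0331] [-0.152   0.0149  0.0393]
-0.15 47 [-0.1493 -0.0107  0.0228] [-0.1429  0.0006  0.0302] [-0.1354  0.0123  0.0352]
-0.135 48 [-0.1344 -0.0114  0.0244] [-0.1271  0.0003  0.0283] [-0.1201  0.0119  0.0337]
-0.12 45 [-0.1195 -0.0111  0.0252] [-0.1122  0.0001  0.0283] [-0.1053  0.0124  0.0331]
-0.105 47 [-0.1049 -0.0114  0.0249] [-0.0974  0.0009  0.0286] [-0.0901  0.0119  0.034 ]
-0.09 41 [-0.0895 -0.011   0.0248] [-0.0824 -0.0002  0.0285] [-0.0752  0.0106  0.0328]
-0.075 45 [-0.0747 -0.0116  0.0252] [-0.068   0.0008  0.0282] [-0.0601  0.0123  0.0317]
-0.06 45 [-0.0592 -0.0112  0.0245] [-0.0523 -0.0002  0.0282] [-0.045   0.011   0.0322]
-0.045 5 [-0.0447 -0.0007  0.0248] [-0.0432  0.0046  0.0268] [-0.0408  0.0098  0.029 ]
```

View pics/s3.png

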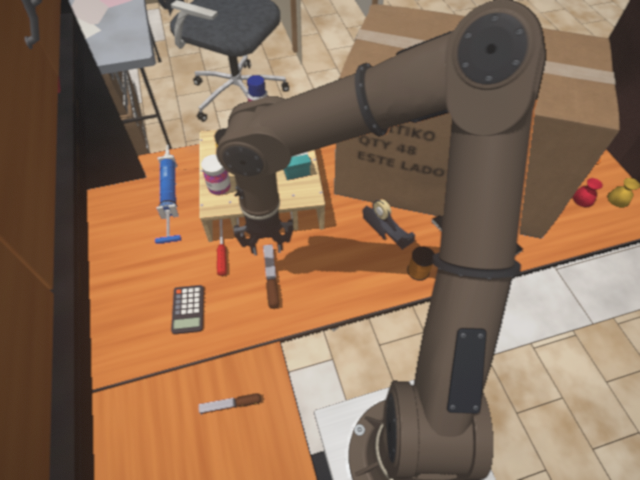

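The puller lies flat and free on the desk, with its handle at (273,290) and its hook end pointing at the shelf at (268,248). I now go tilted over the handle.

Run:
```python
from h import *
t=np.radians(22);a=np.array([np.sin(t),0,-np.cos(t)])
g=np.array([-.199,0,.011]);pre=g-.075*a
go(wo(pre),tool(171.7,22),8)
go(wo(g),tool(171.7,22),5,wo(pre),tool(171.7,22))
print(wo(pre),wo(g),tool(171.7,22).as_quat())
```

```text
mm/row 14.73330494287534 deg/row 2.7293455452632442
[[ 0.291 -0.008  0.043  0.    -0.03  -0.001]
 [ 0.293 -0.008  0.03   0.    -0.03  -0.001]
 [ 0.294 -0.008  0.016  0.    -0.03  -0.001]
 [ 0.295 -0.007  0.002  0.    -0.03  -0.001]
 [ 0.294 -0.007 -0.013  0.    -0.03  -0.001]
 [ 0.293 -0.007 -0.027  0.    -0.03  -0.001]
 [ 0.292 -0.007 -0.04   0.    -0.03  -0.001]
 [ 0.29  -0.006 -0.054  0.    -0.03  -0.001]]
mm/row 15.0 deg/row 0.0
[ 0.  -0.   0.3  0.   0.   0. ]
[0.4033 0.1858 0.0805] [0.4311 0.1817 0.011 ] [ 0.071   0.9791 -0.0138  0.1903]
```

>>> jog_arm(plan="60 .29 -.008 .04 0 -.03 0;60 .29 -.008 .03 0 -.03 0;60 .29 -.008 .02 0 -.03 0;60 .29 -.008 0 0 -.03 0;60 .29 -.008 -.01 0 -.03 0;60 .29 -.008 -.03 0 -.03 0;60 .29 -.008 -.04 0 -.03 0;60 .29 -.008 -.05 0 -.03 0")

```text
t: 9.9
tool_pos: [0.4053, 0.1839, 0.0767]
orientation: [0.075, 0.979, -0.014, 0.189]
wrist_force: [-0.0, 0.7, 0.3]
finger_gap: 0.0516
grip_force: 0.0
```

>>> jog_arm(plan="60 0 0 0 0 0 0;60 0 0 0 0 0 0;60 0 0 0 0 0 0;60 0 0 0 0 0 0;60 0 0 0 0 0 0;60 0 0 0 0 0 0;60 0 0 0 0 0 0;60 0 0 0 0 0 0")

```text
t: 10.7
tool_pos: [0.4055, 0.1833, 0.0755]
orientation: [0.075, 0.979, -0.014, 0.187]
wrist_force: [0.9, 0.5, -0.1]
finger_gap: 0.0511
grip_force: 0.0
```

Run:
```python
from h import *
s=observe();print(s['tool_pos'],sh(s['tool_pos']),s['orientation'],s['joint_positions'])
t=np.radians(22);a=np.array([np.sin(t),0,-np.cos(t)])
g=np.array([-.199,0,.011])
go(wo(g),tool(171.7,22),5)
```

```text
[0.4055 0.1833 0.0755] [-0.2245 -0.0021  0.0755] [ 0.0754  0.9794 -0.0144  0.1867] [-0.0052  0.4667 -0.9819  2.3697  1.2664  0.7497 -0.5624]
mm/row 13.886723925224521 deg/row 0.13067636506078614
[ 0.001  0.009  0.278 -0.    -0.001 -0.001]
```

>>> jog_arm(plan="60 0 .01 .28 0 0 0;60 0 .01 .28 0 0 0;60 0 .01 .28 0 0 0;60 0 .01 .28 0 0 0;60 0 0 .26 0 0 0;60 0 0 .04 0 0 0;10 0 0 0 0 0 0;10 0 0 0 0 0 0", grip_force=90)

```text
t: 11.5
tool_pos: [0.4315, 0.1818, 0.0102]
orientation: [0.075, 0.979, -0.014, 0.187]
wrist_force: [1.3, 0.6, -1.9]
finger_gap: 0.0271
grip_force: 88.4
```

>>> jog_arm(plan="10 0 0 0 0 0 0;10 0 0 0 0 0 0;10 0 0 0 0 0 0;10 0 0 0 0 0 0;10 .037 0 -.093 0 0 0;10 .074 0 -.185 0 0 0;10 .074 0 -.185 0 0 0;10 .074 0 -.185 0 0 0")

```text
t: 12.3
tool_pos: [0.4071, 0.1852, 0.0357]
orientation: [0.075, 0.979, -0.014, 0.187]
wrist_force: [1.2, 0.1, -1.7]
finger_gap: 0.027
grip_force: 88.5
```

>>> jog_arm(plan="10 .074 0 -.185 0 0 0;10 0 0 0 0 0 0;10 0 0 0 0 0 0;10 0 0 0 0 0 0;10 0 0 0 0 0 0;10 0 0 0 0 0 0;10 0 0 0 0 0 0;10 0 0 0 0 0 0")

```text
t: 13.1
tool_pos: [0.4011, 0.1861, 0.042]
orientation: [0.075, 0.979, -0.014, 0.187]
wrist_force: [0.7, 0.2, -2.5]
finger_gap: 0.0268
grip_force: 88.5
```

```bash
cat >> h.py <<'E'
def puller(c,z0,z1,x0=-.4,yc=0):
    q=sh(world(c).reshape(-1,3))
    r=q[(q[:,2]>z0)&(q[:,2]<z1)&(np.abs(q[:,1]-yc)<.03)&(q[:,0]>x0)&(q[:,0]<.0)]
    for a in np.arange(x0,0,.015):
        g=r[(r[:,0]>=a)&(r[:,0]<a+.015)]
        if len(g)>3:print(a.round(3),len(g),np.median(g,0),g[:,1].min().round(3),g[:,1].max().round(3),g[:,0].max().round(3))
E
python3 - <<'E'
from h import *
s=observe();print(s['tool_pos'],sh(s['tool_pos']),s['orientation'],s['joint_positions'])
c=cam('scene','s4');puller(c,.05,.1)
E
```

```text
[0.4011 0.1861 0.042 ] [-0.2293 -0.      0.042 ] [ 0.0753  0.9794 -0.0144  0.1867] [-0.0774  0.5474 -0.9342  2.4033  1.4089  0.7674 -0.7306]
```

Run:
```python
from h import *
c=cam('top','t4')
q=sh(world(c).reshape(-1,3));r=q[(np.abs(q[:,1])<.03)&(q[:,0]>-.3)&(q[:,0]<0)&(q[:,2]>.015)];print(len(r))
a=cv2.imread('pics/s4.png')[180:380,160:400];b=cv2.imread('pics/t4.png')[150:350,160:400]
cv2.imwrite('pics/st4.png',cv2.resize(np.vstack([a,b]),None,fx=1.5,fy=1.5))
puller(c,.02,.1)
```

```text
5
```

View pics/st4.png

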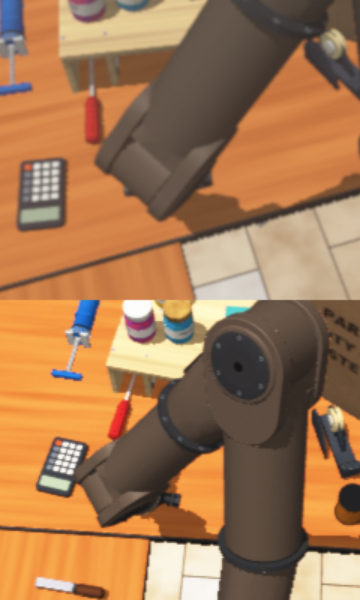

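The arm hides the puller from both cameras here. I check where the forearm sits relative to the shelf and the carton.

Run:
```python
from h import *
c=cam('top');W=world(c)
ox,oy=160,150
for nm,(u,v) in dict(elbow=(240,65),elbowR=(318,65),fore1=(190,120),fore2=(150,170),wrist=(105,190),wristtip=(100,215)).items():
    # crop 1.5x of second half
    uu=int(u/1.5+ox);vv=int(v/1.5+oy);print(nm,W[vv,uu],sh(W[vv,uu]))
c=cam('scene');W=world(c)
for nm,(u,v) in dict(f1=(250,60),f2=(190,120),f3=(150,180),low=(165,210),left=(100,160)).items():
    uu=int(u/1.5+160);vv=int(v/1.5+180);print(nm,W[vv,uu],sh(W[vv,uu]))
```

```text
elbow [0.2487 0.0158 0.7741] [-0.3555 -0.1905  0.7741]
elbowR [ 0.2823 -0.075   0.7319] [-0.3092 -0.2755  0.7319]
fore1 [0.2511 0.0796 0.6333] [-0.3624 -0.127   0.6333]
fore2 [0.2347 0.138  0.5128] [-0.387  -0.0716  0.5128]
wrist [0.2417 0.2146 0.4193] [-0.3911  0.0052  0.4193]
wristtip [0.2112 0.2232 0.3918] [-0.4226  0.0093  0.3918]
f1 [0.2411 0.1148 0.5587] [-0.3773 -0.0936  0.5587]
f2 [0.2403 0.1732 0.4869] [-0.3866 -0.036   0.4869]
f3 [0.2302 0.2211 0.4082] [-0.4035  0.0099  0.4082]
low [0.2013 0.2135 0.3911] [-0.4309 -0.0017  0.3911]
left [0.2708 0.2669 0.4054] [-0.3699  0.0611  0.4054]
```

Run:
```python
from h import *
s=observe();R=Ro.from_quat(s['orientation'])
print(S.inv().apply(R.apply([0,0,1])),S.inv().apply(R.apply([1,0,0])))
go(wo([-.17,0,.058]),tool(171.7,21.6),6)
print('fwd 50mm',R.inv().apply(S.apply([1,0,0])),'up',R.inv().apply([0,0,1]))
```

```text
[ 0.3681 -0.0032 -0.9298] [-0.9298  0.008  -0.3681]
mm/row 10.219845174388267 deg/row 0.08192886334633404
[-0.203  0.001  0.024 -0.    -0.    -0.001]
fwd 50mm [-0.9298  0.0086  0.3681] up [-0.3681 -0.0001 -0.9298]
```

>>> jog_arm(plan="10 -.2 0 .02 0 0 0;10 -.2 0 .02 0 0 0;10 -.2 0 .02 0 0 0;10 -.2 0 .02 0 0 0;10 -.2 0 .02 0 0 0;10 -.2 0 .02 0 0 0;10 0 0 0 0 0 0;10 0 0 0 0 0 0")

```text
t: 14.1
tool_pos: [0.4582, 0.1772, 0.0586]
orientation: [0.075, 0.979, -0.014, 0.187]
wrist_force: [-1.1, -0.5, -1.9]
finger_gap: 0.0264
grip_force: 88.5
```

Run:
```python
from h import *
s=observe();print(sh(s['tool_pos']),s['joint_positions'])
c=cam('scene','s5');puller(c,.05,.13)
c=cam('top','t5');puller(c,.05,.13)
```

```text
[-0.1715 -0.0006  0.0586] [ 0.0257  0.5416 -0.9117  2.2982  1.3358  0.7388 -0.4972]
-0.205 4 [-0.1994 -0.0171  0.0787] -0.026 -0.01 -0.192
-0.01 4 [-0.0014  0.025   0.1168] 0.011 0.026 -0.001
```

>>> jog_arm(plan="10 -.23 .002 .091 0 0 0;10 -.23 .002 .091 0 0 0;10 -.23 .002 .091 0 0 0;10 -.23 .002 .091 0 0 0;10 -.23 .002 .091 0 0 0;10 -.23 .002 .091 0 0 0;10 -.23 .002 .091 0 0 0;10 -.23 .002 .091 0 0 0")

```text
t: 15.0
tool_pos: [0.5561, 0.1631, 0.0584]
orientation: [0.075, 0.979, -0.014, 0.186]
wrist_force: [-0.2, 0.1, -2.0]
finger_gap: 0.0265
grip_force: 88.5
```

Run:
```python
from h import *
s=observe();print(sh(s['tool_pos']),s['wrist_force'],s['joint_positions'])
c=cam('scene','s6');puller(c,.05,.13)
go(wo([-.023,0,.0586]),tool(171.7,21.6),4)
```

```text
[-0.0726 -0.0004  0.0584] [-0.1985  0.0762 -1.953 ] [ 0.1139  0.6234 -0.8625  2.1161  1.2939  0.7396 -0.2383]
-0.115 5 [-0.1016 -0.0241  0.098 ] -0.026 -0.019 -0.1
-0.1 55 [-0.0943 -0.0029  0.0681] -0.03 0.027 -0.086
mm/row 11.841937386953088 deg/row 0.13855952543779443
[-0.22   0.005  0.087 -0.001  0.    -0.001]
```

>>> jog_arm(plan="10 -.22 .005 .087 0 0 0;10 -.22 .005 .087 0 0 0;10 -.22 .005 .087 0 0 0;10 -.22 0 .087 0 0 0;10 0 0 0 0 0 0;10 0 0 0 0 0 0;10 .037 0 .093 0 0 0;10 .037 0 .093 0 0 0")

```text
t: 15.85
tool_pos: [0.6028, 0.1566, 0.0484]
orientation: [0.075, 0.979, -0.014, 0.187]
wrist_force: [-0.0, 0.3, -1.8]
finger_gap: 0.0266
grip_force: 88.5
```

Run:
```python
from h import *
s=observe();print(sh(s['tool_pos']),s['wrist_force'],s['joint_positions'])
go(wo([-.023,0,.026]),tool(171.7,21.6),5)
```

```text
[-0.0255 -0.0001  0.0484] [-0.0292  0.2668 -1.8329] [ 0.1313  0.6821 -0.8352  2.0274  1.2952  0.7442 -0.1523]
mm/row 4.50469422064743 deg/row 0.0919866096096876
[ 0.024  0.     0.087 -0.    -0.    -0.001]
```

>>> jog_arm(plan="10 .02 0 .09 0 0 0;10 .02 0 .09 0 0 0;10 .02 0 .09 0 0 0;10 .02 0 .09 0 0 0;10 .02 0 .08 0 0 0;10 0 0 0 0 0 0;10 0 0 0 0 0 0;10 .1 0 -.04 0 0 0")

```text
t: 16.65
tool_pos: [0.6018, 0.1566, 0.0267]
orientation: [0.076, 0.979, -0.014, 0.187]
wrist_force: [0.1, -0.1, -2.1]
finger_gap: 0.0266
grip_force: 88.5
```

Run:
```python
from h import *
s=observe();print(sh(s['tool_pos']),s['wrist_force'],s['ft_torque'])
go(wo([-.063,0,.026]),tool(171.7,21.6),8)
```

```text
[-0.0265 -0.0002  0.0267] [ 0.1034 -0.1078 -2.138 ] [ 0.1108  0.674  -0.0461]
mm/row 4.568265048536728 deg/row 0.067390076410904
[ 0.086 -0.    -0.032 -0.     0.    -0.001]
```

Lowered without contact. I draw back and watch for about 3 N.

>>> jog_arm(plan="10 .09 0 -.035 0 0 0;10 .09 0 -.035 0 0 0;10 .09 0 -.035 0 0 0;10 .09 0 -.035 0 0 0;10 .09 0 -.035 0 0 0;10 .09 0 -.035 0 0 0;10 .09 0 -.035 0 0 0;10 .09 0 -.035 0 0 0")

```text
t: 17.45
tool_pos: [0.5629, 0.1626, 0.0263]
orientation: [0.075, 0.979, -0.014, 0.187]
wrist_force: [2.5, -0.8, -0.9]
finger_gap: 0.0265
grip_force: 89.4
```

Run:
```python
from h import *
s=observe();print(sh(s['tool_pos']),S.inv().apply(s['wrist_force']),s['ft_torque'])
go(wo([-.183,0,.026]),tool(171.7,21.6),16)
```

```text
[-0.0658  0.0001  0.0263] [ 2.6134 -0.4305 -0.8644] [-0.1559 -0.0464 -0.0696]
mm/row 7.323541994372005 deg/row 0.03147932891163976
[ 0.136 -0.001 -0.054 -0.     0.    -0.   ]
```

>>> jog_arm(plan="10 .136 0 -.054 0 0 0;10 .136 0 -.054 0 0 0;10 .136 0 -.054 0 0 0;10 .136 0 -.054 0 0 0;10 .136 0 -.054 0 0 0;10 .136 0 -.054 0 0 0;10 .136 0 -.054 0 0 0;10 .136 0 -.054 0 0 0")

```text
t: 18.25
tool_pos: [0.5046, 0.1716, 0.0262]
orientation: [0.075, 0.979, -0.014, 0.187]
wrist_force: [2.8, -1.6, -1.3]
finger_gap: 0.0268
grip_force: 89.4
```

>>> jog_arm(plan="10 .136 0 -.054 0 0 0;10 .136 0 -.054 0 0 0;10 .136 0 -.054 0 0 0;10 .136 0 -.054 0 0 0;10 .136 0 -.054 0 0 0;10 .136 0 -.054 0 0 0;10 .136 0 -.054 0 0 0;10 .1 0 -.04 0 0 0")

```text
t: 19.05
tool_pos: [0.4486, 0.1804, 0.0263]
orientation: [0.075, 0.979, -0.014, 0.187]
wrist_force: [1.8, -1.3, -1.8]
finger_gap: 0.0266
grip_force: 89.4
```

Run:
```python
from h import *
s=observe();print(sh(s['tool_pos']),S.inv().apply(s['wrist_force']),s['ft_torque'],s['joint_positions'])
go(wo([-.2,0,.026]),tool(171.7,21.6),5)
```

```text
[-0.1815  0.0012  0.0263] [ 1.9794 -1.0223 -1.8039] [-0.2286  0.1568 -0.3215] [-0.0289  0.6116 -0.8833  2.3355  1.4684  0.758  -0.6568]
mm/row 3.7088490717425384 deg/row 0.0926816043419539
[ 0.069 -0.005 -0.026 -0.    -0.    -0.001]
```

>>> jog_arm(plan="10 .07 -.005 -.027 0 0 0;10 .07 -.005 -.027 0 0 0;10 .07 -.005 -.027 0 0 0;10 .07 -.005 -.027 0 0 0;10 .04 0 -.016 0 0 0;10 .04 0 -.016 0 0 0;10 .04 0 -.016 0 0 0;10 .04 0 -.016 0 0 0")

```text
t: 19.85
tool_pos: [0.4301, 0.1828, 0.0275]
orientation: [0.077, 0.979, -0.015, 0.19]
wrist_force: [29.9, -1.2, -11.5]
finger_gap: 0.0265
grip_force: 89.8
```

Run:
```python
from h import *
s=observe();print(sh(s['tool_pos']),S.inv().apply(s['wrist_force']),s['ft_torque'],s['joint_positions'])
```

```text
[-0.2001  0.0009  0.0275] [ 29.7899   3.1675 -11.5402] [ 0.1356 -3.4654  0.7533] [-0.0577  0.6012 -0.8981  2.3703  1.4789  0.7732 -0.7259]
```

The force jumped to 30 N, so the tray is on its stop. I ease off and lift the hook out.

>>> jog_arm(plan="10 -.1 0 .04 0 0 0;10 -.1 0 .04 0 0 0;10 -.1 0 .04 0 0 0;10 0 0 0 0 0 0;10 -.083 0 -.21 0 0 0;10 -.083 0 -.21 0 0 0;10 -.083 0 -.21 0 0 0;10 -.083 0 -.21 0 0 0")

```text
t: 20.65
tool_pos: [0.4412, 0.1803, 0.0715]
orientation: [0.075, 0.979, -0.014, 0.186]
wrist_force: [0.8, -0.1, -1.7]
finger_gap: 0.0264
grip_force: 92.1
```

Run:
```python
from h import *
s=observe();print(sh(s['tool_pos']),S.inv().apply(s['wrist_force']),s['ft_torque'],s['joint_positions'])
c=cam('scene','s7');q=sh(world(c).reshape(-1,3))
m=(q[:,0]<-.03)&(q[:,0]>-.12)&(np.abs(q[:,1])<.075)&(q[:,2]>.02)&(q[:,2]<.045);g=q[m];print(len(g),np.percentile(g[:,0],[1,5,50,95]) if len(g) else'')
R=Ro.from_quat(s['orientation']);print('bay dir',R.inv().apply(S.apply([0,-1,0])))
```

```text
[-0.1888  0.0001  0.0715] [ 0.8418  0.0329 -1.6901] [0.1237 0.6719 0.0194] [ 0.026   0.5023 -0.9437  2.3144  1.2833  0.743  -0.4859]
0 
bay dir [-0.0074 -1.      0.0034]
```

View pics/s7.png

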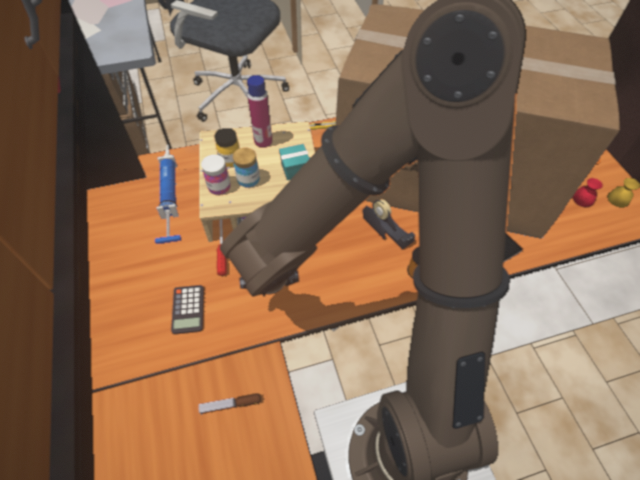

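>>> jog_arm(plan="10 0 -.2 0 0 0 0;10 0 -.24 0 0 0 0;10 0 -.24 0 0 0 0;10 0 -.24 0 0 0 0;10 0 -.24 0 0 0 0;10 0 -.24 0 0 0 0;10 0 -.24 0 0 0 0;10 0 -.24 0 0 0 0")

```text
t: 21.5
tool_pos: [0.4273, 0.0865, 0.0714]
orientation: [0.075, 0.979, -0.014, 0.187]
wrist_force: [0.3, 0.6, -1.8]
finger_gap: 0.0267
grip_force: 92.1
```

>>> jog_arm(plan="10 0 -.24 0 0 0 0;10 0 -.24 0 0 0 0;10 0 0 0 0 0 0;10 0 0 0 0 0 0;10 0 0 0 0 0 0;10 0 0 0 0 0 0;10 0 0 0 0 0 0;10 0 0 0 0 0 0")

```text
t: 22.3
tool_pos: [0.4238, 0.0642, 0.0713]
orientation: [0.075, 0.979, -0.014, 0.187]
wrist_force: [0.1, -0.4, -1.9]
finger_gap: 0.0266
grip_force: 92.2
```

Run:
```python
from h import *
s=observe();print(sh(s['tool_pos']),S.inv().apply(s['wrist_force']),s['joint_positions'])
a=cam('scene','s8')
b=cam('top','t8')
A=a['img'][170:370,180:440];B=b['img'][150:350,180:440]
cv2.imwrite('pics/st8.png',cv2.resize(np.vstack([A,B])[:,:,::-1],None,fx=1.5,fy=1.5))
for c in(a,b):
    puller(c,.05,.13,-.24,-.118)
    q=sh(world(c).reshape(-1,3))
    m=(q[:,0]<-.01)&(q[:,0]>-.12)&(np.abs(q[:,1])<.08)&(q[:,2]>.02)&(q[:,2]<.045);g=q[m];print('tray',len(g),np.percentile(g,[2,50,98],axis=0) if len(g) else'')
go(wo([-.18,-.118,.05]),tool(171.7,21.6),4)
```

```text
[-0.1892 -0.1174  0.0713] [ 0.1636 -0.3805 -1.8504] [ 0.2963  0.3953 -0.9045  2.4582  1.4001  0.5476 -0.386 ]
-0.225 8 [-0.2128 -0.109   0.0734] -0.118 -0.089 -0.21
tray 268 [[-0.0558 -0.0695  0.0204]
 [-0.052   0.0054  0.0304]
 [-0.018   0.0739  0.0395]]
-0.06 8 [-0.0486 -0.1086  0.0883] -0.114 -0.105 -0.045
-0.045 15 [-0.0387 -0.1127  0.0866] -0.122 -0.106 -0.035
-0.015 18 [-0.001  -0.1108  0.1152] -0.145 -0.092 -0.0
tray 182 [[-0.0588 -0.0737  0.0207]
 [-0.0523  0.0041  0.0295]
 [-0.0121  0.0721  0.0435]]
mm/row 5.809810208791237 deg/row 0.11785949760961882
[-0.004 -0.002  0.116 -0.    -0.    -0.001]
```

View pics/st8.png

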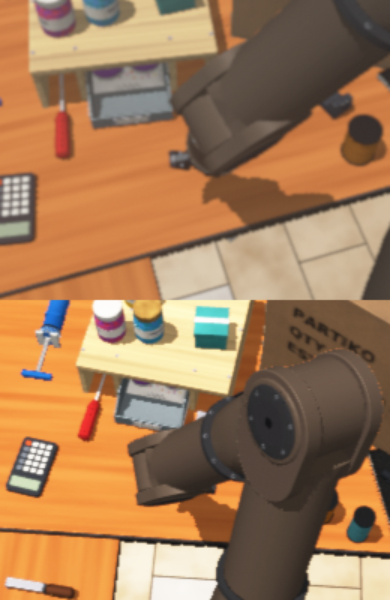

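The tray is fully out, its lip 55 mm in front of the shelf. The puller is level in front of the right bay, with the hook tip seen near (203,415) in the lower half. I lower it and slide it in.

>>> jog_arm(plan="10 .075 0 .19 0 0 0;10 .075 0 .19 0 0 0;10 .075 0 .19 0 0 0;10 .075 0 .19 0 0 0;10 -.2 .002 .08 0 0 0;10 -.2 .002 .08 0 0 0;10 -.2 .002 .08 0 0 0;10 -.2 .002 .08 0 0 0")

```text
t: 23.2
tool_pos: [0.4669, 0.0576, 0.0302]
orientation: [0.075, 0.979, -0.014, 0.187]
wrist_force: [-0.4, 1.1, -2.0]
finger_gap: 0.0267
grip_force: 92.1
```

Run:
```python
from h import *
s=observe();print(sh(s['tool_pos']),S.inv().apply(s['wrist_force']),s['joint_positions'])
c=cam('top');puller(c,.03,.09,-.24,-.118)
go(wo([-.035,-.118,.027]),tool(171.7,21.6),10)
```

```text
[-0.1457 -0.1176  0.0302] [-0.5755  1.0446 -2.03  ] [ 0.2675  0.5461 -0.8273  2.4068  1.601   0.5911 -0.4964]
mm/row 10.878005796423498 deg/row 0.05582872654697122
[-0.199  0.     0.087 -0.     0.    -0.001]
```

>>> jog_arm(plan="10 -.2 0 .084 0 0 0;10 -.2 0 .084 0 0 0;10 -.2 0 .084 0 0 0;10 -.2 0 .084 0 0 0;10 -.2 0 .084 0 0 0;10 -.2 0 .084 0 0 0;10 -.2 0 .084 0 0 0;10 -.2 0 .084 0 0 0")

```text
t: 24.05
tool_pos: [0.5522, 0.0443, 0.0284]
orientation: [0.075, 0.979, -0.014, 0.187]
wrist_force: [0.3, -0.8, -2.3]
finger_gap: 0.0267
grip_force: 92.1
```

Run:
```python
from h import *
s=observe();print(sh(s['tool_pos']),S.inv().apply(s['wrist_force']),s['joint_positions'])
go(wo([-.036,-.118,.012]),tool(171.7,21.6),5)
```

```text
[-0.0593 -0.1185  0.0284] [ 0.3643 -0.7583 -2.3324] [ 0.2996  0.6102 -0.7612  2.225   1.4761  0.5668 -0.2213]
mm/row 5.696663329556038 deg/row 0.09854491192994916
[-0.063  0.002  0.095 -0.    -0.    -0.001]
```

>>> jog_arm(plan="10 -.063 .002 .095 0 0 0;10 -.063 .002 .095 0 0 0;10 -.063 .002 .095 0 0 0;10 -.063 .002 .095 0 0 0;10 -.063 0 .095 0 0 0;10 .004 0 .02 0 0 0;10 0 0 0 0 0 0;10 0 0 0 0 0 0")

```text
t: 24.85
tool_pos: [0.5753, 0.0413, 0.0112]
orientation: [0.075, 0.979, -0.014, 0.187]
wrist_force: [-0.2, -0.3, -1.5]
finger_gap: 0.0265
grip_force: 92.1
```

Run:
```python
from h import *
s=observe();print(sh(s['tool_pos']),S.inv().apply(s['wrist_force']),s['joint_positions'])
c=cam('scene');puller(c,.02,.09,-.1,-.118)
```

```text
[-0.036  -0.1182  0.0112] [-0.1228 -0.2752 -1.5482] [ 0.2923  0.6636 -0.7363  2.1822  1.5139  0.571  -0.2208]
-0.085 4 [-0.0768 -0.095   0.0704] -0.099 -0.094 -0.075
-0.07 35 [-0.0582 -0.1113  0.0275] -0.128 -0.088 -0.055
-0.055 8 [-0.0528 -0.1026  0.0277] -0.136 -0.091 -0.051
```

>>> jog_arm(plan="10 .008 0 .02 0 0 0;10 0 0 0 0 0 0;48 0 0 0 0 0 0;48 0 0 0 0 0 0;48 0 0 0 0 0 0;48 0 0 -.1 0 0 0;48 0 0 -.3 0 0 0;48 0 0 -.5 0 0 0")

```text
t: 25.7
tool_pos: [0.5585, 0.0436, 0.0517]
orientation: [0.075, 0.98, -0.014, 0.186]
wrist_force: [0.4, -0.2, 0.7]
finger_gap: 0.0409
grip_force: 0.0
```

>>> jog_arm(plan="48 0 0 -.6 0 0 0;48 0 0 -.6 0 0 0;48 .2 0 -.6 0 0 0;48 .3 0 -.6 0 0 0;48 .5 0 -.5 0 0 0;48 .5 0 -.5 0 0 0;48 .5 0 -.3 0 0 0;48 0 0 0 0 0 0")

```text
t: 26.5
tool_pos: [0.3972, 0.0681, 0.1875]
orientation: [0.074, 0.979, -0.017, 0.188]
wrist_force: [-0.5, -1.0, 0.2]
finger_gap: 0.0409
grip_force: 0.0
```

Run:
```python
from h import *
s=observe();print(s['tool_pos'],sh(s['tool_pos']),s['wrist_force'],s['joint_positions'])
a=cam('scene','s9')
b=cam('top','t9')
A=a['img'][170:370,180:440];B=b['img'][150:350,180:440]
cv2.imwrite('pics/st9.png',cv2.resize(np.vstack([A,B])[:,:,::-1],None,fx=1.5,fy=1.5))
for c in(a,b):
    puller(c,.012,.06,-.12,-.118)
    q=sh(world(c).reshape(-1,3))
    m=(q[:,0]<-.01)&(q[:,0]>-.12)&(np.abs(q[:,1])<.07)&(q[:,2]>.028)&(q[:,2]<.04);g=q[m];print('tray',len(g),np.percentile(g,[2,50,98],axis=0) if len(g) else'')
```

```text
[0.3972 0.0681 0.1875] [-0.2161 -0.1173  0.1875] [-0.5335 -0.9776  0.2183] [ 0.7361  0.0341 -1.2034  2.3416  0.5107  0.5321  0.5469]
tray 149 [[-0.0558 -0.0686  0.0282]
 [-0.0516 -0.0007  0.0323]
 [-0.0213  0.0691  0.0378]]
-0.075 8 [-0.061  -0.1175  0.0267] -0.128 -0.108 -0.06
-0.06 48 [-0.0542 -0.1204  0.0301] -0.132 -0.106 -0.045
-0.045 42 [-0.0368 -0.1196  0.0316] -0.132 -0.104 -0.03
-0.03 39 [-0.0214 -0.1187  0.0316] -0.132 -0.104 -0.015
-0.015 35 [-0.0066 -0.1189  0.0326] -0.132 -0.105 -0.0
tray 33 [[-0.0582 -0.0106  0.0282]
 [-0.0525  0.0493  0.0314]
 [-0.0177  0.0694  0.0377]]
```

View pics/st9.png

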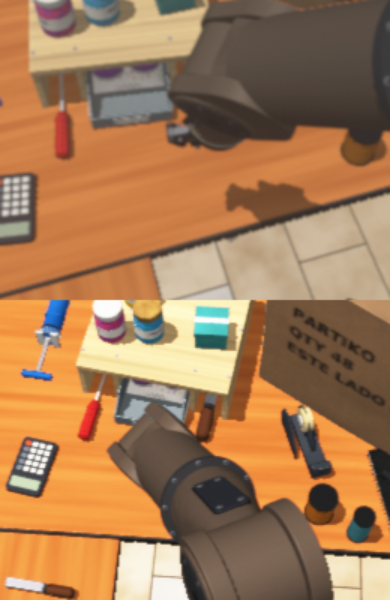

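The puller's handle sticks out of the right bay at (207,415) in the lower half: its back end is 61 mm in front of the shelf, and it lies straight and flat. The tray is at its stop, the bystanders have not moved, and the hand is clear.

```bash
python3 -c "
from h import *
print(abs(observe()['joint_velocities']).max());print(sign_off())"
```

```text
0.049610798080369965
the job is handed in; nothing more can be done
None
```

The job is handed in, after about 27 s of the 61 s allowed: the tray is against its stop, and the puller lies flat in the right bay, hook first, with about 60 mm of its 82 mm handle sticking out.

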